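# Pack the injection kit tray

### The arm

A 6-joint arm with a two-finger parallel gripper is mounted at the origin on a cart in front of the work surface, level with it; the furniture and walls round the work are solid. World frame = base frame: x ahead of the robot, y to its left, z up, the work surface at z = 0. Lengths are in m, angles in degrees, forces in N, time in s.
With the tool pointing down it reaches from about 0.4 to 0.825 m from the base axis. Payload 7 kg.
Tool frame: the origin (TCP) lies midway between the tips of the shut fingers; the grasp point (between the pads) lies 19 mm behind it; z points along the fingers, y is the line along which they close (so a half turn about z gives the same grasp; the last joint's range is limited). The gripper opens to 88 mm and grips with 3 to 60 N. Pads are 19 mm wide; open, the fingers measure 130 mm over their backs; the gripper's body (78 mm by 193 mm) begins 47 mm behind the grasp point.
Start: joints at [16.507, 20.546, 0.682, 0, -70.136, -16.507], TCP at [0.675, -0, 0.187] pointing down, gripper open.
Joint ranges: [-176.03, 176.03], [-82.01, 121.73], [-58.28, 71.71], [-173.87, 95.51], [-174.79, -0.11], [-173.66, 173.66]. Speed limits (degrees/s): [136.94, 136.94, 172.46, 180, 180, 180].

### API

Orientations are given as [roll, pitch, yaw] about the fixed x, y, z axes, in that order (R = Rz(yaw) Ry(pitch) Rx(roll)).
In Python, from plant import ctrl gives the robot as it stands.
- The arm moves only by the tool arm_command, never from a script. Its argument "steps" is a list of rows, each an object with "translation": the shift along the tool's x, y, z in mm, a list of three; "rotation": the turn, a rotation vector about the tool's x, y, z in units of 5 degrees (1.0 is 5 degrees), a list of three; "claw": the finger opening in mm, from 0 to 87.6. In form: [{"translation": [x, y, z], "rotation": [rx, ry, rz], "claw": claw}, ...]. A call has 1 to 5 rows; each row is the pose to reach, as a shift and turn from the pose commanded when the call began, along the tool's axes at that moment; what a row does not reach only later rows make up. A row lasts 1/10 s, in which the tool goes at most 50 mm and 8.59 degrees, less where a joint would pass 70% of its speed; a pose out of reach is approached as far as the arm can. A call with a gripper value outside its range is refused whole. The fingers move at their own pace and stop on an object; the grip force is fixed at half the most. Time passes only in rows, so rows that repeat a pose let the fingers close. It gives the time, the measured TCP pose, the force, the opening and the grip force at its end, in the units of the state.
- ctrl.get_obs(): the state, without advancing time (a new reading comes with each control period).
- ctrl.snapshot(name): name is "scene" or "side" or "wrist"; returns (picture, depth): 384x512x3 uint8, red, green, blue; 384x512 float32, m along the optical axis (not along the pixel's ray), 0 where there is no reading.
- ctrl.calibration(name): a dict with "vertical_fov" (degrees; the focal length in pixels is half the picture's height over the tangent of half this angle, whatever the lens; pixels are square), "cx", "cy" (the principal point, pixels), "rvec" (rotation vector, rad) and "tvec" (3), from world to camera coordinates, as OpenCV has them; the wrist camera has in their place "hand_eye" (4x4, takes a point from camera to tool coordinates, whose origin is the TCP and whose axes are the flange's). Camera axes: x right, y down, z forward; pixel columns grow to the right and rows downward; lengths in m; the calibration is good to about 2 mm. The wrist camera is an equidistant fisheye: a pixel r from the principal point sees the ray r / f radians off the axis. A picture is of the moment at which its call begins: read the wrist's pose just before it. calibration takes no time and is no camera call.
- ctrl.close_job(): hands the job in; it is judged then, once.
The state is a dict: "clock": time; "joint_pos": joint angles; "qvel": joint speeds; "tau": joint torques, N m; "tool_pos": TCP position; "orientation": TCP orientation; "force": force on the tool from outside, world axes, zero at the start; "moment": the same for the moment, N m; "opening": finger opening in m; "gripper_force": force on a finger pad.
Only numpy, scipy, OpenCV 4.12 (cv2) and the standard library are available. Lean on these libraries where they do the work, as an engineer would, in place of code of your own. Each camera call takes 0.05 s, during which the arm holds its last target. There are 200 camera calls.

### The job

Pack the kit tray on the bench: stand one short bottle upright in each of the two large round wells, stand the slim objective upright in the small round well, and lay the small carton flat in the rectangular well. Leave the taller bottle and the short, wide lens where they stand; they do not belong in the kit.

Things in the scene. Friction and masses are not known exactly. Their poses are not given: they have to be found in the camera images.
- short_bottle_1_mid (a point): one of two short round screw-cap bottles, 44 mm in diameter, 88 mm tall, standing (straight body up to 55 mm, shoulder and cap above); the point is on its axis, half-way up (44 mm above its underside); z up; 0.06 to 0.12 kg
- short_bottle_2_mid (a point): the other short bottle, same shape and size (44 mm in diameter, 88 mm tall; only its contents and cap look different); the point is on its axis, half-way up (44 mm above its underside); z up
- objective_mid (a point): spare microscope objective standing upright, slim: 28 mm in diameter, 45 mm tall, tapered at the top; the point is on its axis, half-way up (22.5 mm above its underside); z up; about 0.14 kg
- carton_mid (a point): small printed carton lying flat, 50 mm (its x) by 74 mm (its y) by 32 mm high; the point is its centre (16 mm above its underside); about 0.06 kg
- tall_bottle_mid (a point): look-alike to leave alone: a taller, wider screw-cap bottle, 52 mm in diameter, 112 mm tall; the point is on its axis, half-way up (56 mm above the table)
- squat_lens_mid (a point): look-alike to leave alone: a short, wide lens barrel, 43 mm in diameter, 24 mm tall; the point is on its axis, half-way up (12 mm above the table)
- bottle_well_1: white block 100 x 100 x 14 mm, fixed in the grey kit tray, with one round well 60 mm in diameter and 10 mm deep in its middle; the origin is the centre of the block's underside, 3 mm above the table; the well's floor lies 4 mm above the origin, the block's top 14 mm above it; for either short bottle. The four blocks stand in a square, 101 mm from centre to centre, inside the tray's 12 mm high rim; which block is where differs from start to start
- bottle_well_2: second block with a round well 60 mm in diameter, otherwise the same in size and origin as bottle_well_1; for the other short bottle
- objective_well: block of the same outer size and origin with a round well 44 mm in diameter, 10 mm deep (floor 4 mm above the origin), for the objective
- carton_well: block of the same outer size and origin with a rectangular well, 66 mm along its x by 90 mm along its y, 10 mm deep (floor 4 mm above the origin), for the carton: the carton's 74 mm side goes along the well's 90 mm side (y), either way round
There are look-alikes about, which are no part of the job. Leave any pink or turquoise look-alike of the part that bears tall_bottle_mid alone.

How it is judged (in metres and radians):
At the end, for the whole second after the job is handed in: Short bottles in separate large round wells, objective in the small round well, carton in the rectangular one: on the floor within 3 mm, within 12 mm of centre (carton 15), tilt under 0.12 rad, at rest; tall bottle and squat lens upright within 30 mm of their start (((horizontal distance between short_bottle_1_mid and bottle_well_1 below 0.012 m and z of short_bottle_1_mid in the frame of bottle_well_1 between 0.044 and 0.051 m and angle between each of short_bottle_1_mid, short_bottle_2_mid's own z axis and vertical below 0.12 rad and horizontal distance between short_bottle_2_mid and bottle_well_2 below 0.012 m and z of short_bottle_2_mid in the frame of bottle_well_2 between 0.044 and 0.051 m) or (horizontal distance between short_bottle_1_mid and bottle_well_2 below 0.012 m and z of short_bottle_1_mid in the frame of bottle_well_2 between 0.044 and 0.051 m and angle between each of short_bottle_1_mid, short_bottle_2_mid's own z axis and vertical below 0.12 rad and horizontal distance between short_bottle_2_mid and bottle_well_1 below 0.012 m and z of short_bottle_2_mid in the frame of bottle_well_1 between 0.044 and 0.051 m)) and horizontal distance between objective_mid and objective_well below 0.012 m and z of objective_mid in the frame of objective_well between 0.0225 and 0.0295 m and angle between each of objective_mid, carton_mid's own z axis and vertical below 0.12 rad and horizontal distance between carton_mid and carton_well below 0.015 m and z of carton_mid in the frame of carton_well between 0.016 and 0.023 m and linear speed of each of short_bottle_1, short_bottle_2, objective, carton below 0.02 m/s and distance of each of tall_bottle_mid, squat_lens_mid from where it was at the start of the episode below 0.03 m and angle between each of tall_bottle_mid, squat_lens_mid's own z axis and vertical below 0.2 rad); the robot touches nothing.
It fails at once if the tall bottle is knocked over or carried off (moved over 50 mm) (distance of tall_bottle_mid from where it was at the start of the episode above 0.05 m or angle between tall_bottle_mid's own z axis and vertical above 0.6 rad).
It fails at once if the squat lens is knocked over or carried off (moved over 50 mm) (distance of squat_lens_mid from where it was at the start of the episode above 0.05 m or angle between squat_lens_mid's own z axis and vertical above 0.6 rad).
It also fails if it takes over 120 s, if anything falls off the work surface, if the arm or the gripper's body presses on something with over 40 N, if the wrist force passes 120 N, or if a joint passes its speed limit or range.

## Working session

There is one attempt and no reset: what is moved stays moved. The work goes in short steps, Python scripts to look and compute and a tool call to move; the robot and the scene stay as the last step left them, time stands still between calls to the robot, and variables do not carry over. Pictures are saved under pics/ and viewed, at most 14 in all, crops included, and the job is handed in when it is done.

Besides the shell and the picture viewer there is one more tool, called after "Call:" as name(argument=value, ...), one argument or row to a line, values as JSON. arm_command: Moves the arm, as the interface text tells. Its arguments: {"type":"object","properties":{"steps":{"type":"array"}},"required":["steps"]}

```bash
mkdir -p pics; ls; cat > h.py <<'E'
import numpy as np, cv2
from plant import ctrl
def cam(n):
    c=ctrl.calibration(n); f=192/np.tan(np.radians(c["vertical_fov"])/2)
    return c,f
def cloud(n,d):
    c,f=cam(n); R=cv2.Rodrigues(np.array(c["rvec"],float))[0]; t=np.array(c["tvec"],float).ravel()
    v,u=np.mgrid[:384,:512]
    P=np.stack([(u-c["cx"])/f*d,(v-c["cy"])/f*d,d],-1)
    return (P-t)@R
E
python3 - <<'E'
from h import *
for n in("scene","side"):
    p,d=ctrl.snapshot(n); cv2.imwrite(f"pics/{n}0.png",p[:,:,::-1]); np.savez(f"{n}0.npz",p=p,d=d)
    c,f=cam(n); R=cv2.Rodrigues(np.array(c["rvec"],float))[0]; print(n,c,f,-R.T@np.array(c["tvec"]).ravel(),(d==0).mean())
print(ctrl.get_obs())
E
```

```text
pics
scene {'vertical_fov': 52.75016527110694, 'cx': 259.7307746285328, 'cy': 189.9752969561229, 'rvec': array([ 1.14190408, -2.40973184,  0.93098828]), 'tvec': array([0.40391596, 0.3747887 , 0.66387402])} 387.2042128308704 [0.11943951 0.41768074 0.74539948] 0.004094441731770833
side {'vertical_fov': 55.11339395624098, 'cx': 250.87496190286495, 'cy': 191.38945616526956, 'rvec': array([-0.01117394, -2.6564609 ,  1.6640185 ]), 'tvec': array([0.56010397, 0.06250589, 0.92116526])} 367.939157000254 [0.55751338 0.800241   0.46364   ] 0.0038859049479166665
{'clock': 0.1, 'joint_pos': array([ 1.65084599e+01,  2.05878313e+01,  6.38872957e-01, -1.97947011e-02,
       -7.01354747e+01, -1.65051228e+01]), 'qvel': array([-0.00328841, -0.16611535,  0.12308984,  0.05894213, -0.02698369,
       -0.0179461 ]), 'tau': array([-1.42273191e-03, -5.84165347e+01,  2.93752134e+01,  7.01551259e+00,
        1.01412315e-02, -6.66964229e-05]), 'tool_pos': array([ 6.74497482e-01, -1.21243121e-06,  1.86103160e-01]), 'orientation': array([ 1.79913759e+02, -6.14757286e-03, -9.00033982e+01]), 'force': array([ 0.36587574,  0.10146278, -0.21142315]), 'moment': array([-0.00713135,  0.04735246, -0.0133702 ]), 'gripper_force': 0.0, 'opening': 0.08779507254501663}
```

View pics/scene0.png

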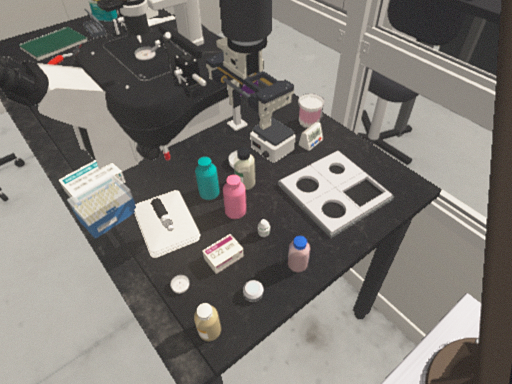

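View pics/side0.png

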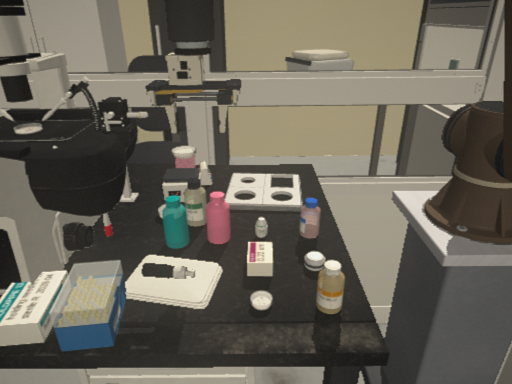

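The scene view shows the blue-capped short bottle at (299,254), the cream, white-capped one at (207,322), the slim objective at (264,228), the carton at (223,253) and the tray at (335,190). The look-alikes are turquoise (207,178), pink (234,197) and clear tall (246,170). The flat round things are at (253,291) and (180,284). Next I measure with depth.

```bash
python3 - <<'E'
from h import *
X0,X1,Y0,Y1,s=0.2,1.0,-0.45,0.6,0.002
H=int((X1-X0)/s);W=int((Y1-Y0)/s)
top=np.zeros((H,W,3),np.uint8);z=np.full((H,W),-1.)
for n in("scene","side"):
    q=np.load(f"{n}0.npz");P=cloud(n,q["d"]);ok=(q["d"]>0)&(P[...,2]<0.14)&(P[...,2]>-.02)
    p=P[ok];c=q["p"][ok]
    print(n,'table z',np.median(p[(abs(p[:,2])<.01)][:,2]))
    i=((X1-p[:,0])/s).astype(int);j=((Y1-p[:,1])/s).astype(int)
    for a,b,h,k in zip(i,j,p[:,2],c):
        if 0<=a<H and 0<=b<W and h>z[a,b]: z[a,b]=h;top[a,b]=k[::-1]
m=((z>.012)).astype(np.uint8);m=cv2.morphologyEx(m,cv2.MORPH_CLOSE,np.ones((3,3)))
N,L,S,C=cv2.connectedComponentsWithStats(m)
big=cv2.resize(top,None,fx=1.5,fy=1.5,interpolation=0)
for k in range(1,N):
    if S[k,4]<30: continue
    x=X1-(C[k,1]+.5)*s;y=Y1-(C[k,0]+.5)*s
    zz=z[(L==k)]
    print(k,'xy %.3f %.3f'%(x,y),'ext x %.3f y %.3f'%(S[k,3]*s,S[k,2]*s),'zmax %.3f'%np.percentile(zz,98),S[k,4])
    cv2.putText(big,str(k),(int(C[k,0]*1.5),int(C[k,1]*1.5)),0,.5,(0,255,255),1)
cv2.imwrite("pics/top.png",big);print(big.shape)
E
```

```text
scene table z 0.002152930853333021
side table z -0.0009406266597279458
1 xy 0.933 0.255 ext x 0.114 y 0.526 zmax 0.137 4021
4 xy 0.847 0.175 ext x 0.098 y 0.102 zmax 0.140 302
5 xy 0.904 -0.121 ext x 0.022 y 0.026 zmax 0.089 64
9 xy 0.750 0.271 ext x 0.246 y 0.240 zmax 0.083 7065
10 xy 0.855 0.140 ext x 0.028 y 0.020 zmax 0.112 61
16 xy 0.771 -0.298 ext x 0.078 y 0.080 zmax 0.087 1188
18 xy 0.784 -0.020 ext x 0.050 y 0.054 zmax 0.022 222
19 xy 0.747 -0.129 ext x 0.102 y 0.102 zmax 0.075 2077
22 xy 0.770 -0.405 ext x 0.020 y 0.018 zmax 0.139 54
24 xy 0.717 -0.394 ext x 0.078 y 0.052 zmax 0.140 295
25 xy 0.724 0.104 ext x 0.054 y 0.056 zmax 0.115 526
27 xy 0.693 0.012 ext x 0.054 y 0.056 zmax 0.115 522
28 xy 0.699 -0.237 ext x 0.044 y 0.080 zmax 0.057 588
31 xy 0.632 0.089 ext x 0.056 y 0.058 zmax 0.115 517
32 xy 0.529 -0.147 ext x 0.226 y 0.224 zmax 0.021 7641
40 xy 0.543 0.186 ext x 0.054 y 0.082 zmax 0.036 1025
44 xy 0.544 0.298 ext x 0.042 y 0.042 zmax 0.018 334
47 xy 0.536 0.077 ext x 0.030 y 0.032 zmax 0.048 154
72 xy 0.433 0.190 ext x 0.042 y 0.046 zmax 0.029 377
74 xy 0.426 0.073 ext x 0.046 y 0.050 zmax 0.091 398
79 xy 0.425 0.305 ext x 0.046 y 0.050 zmax 0.091 431
(600, 788, 3)
```

View pics/top.png

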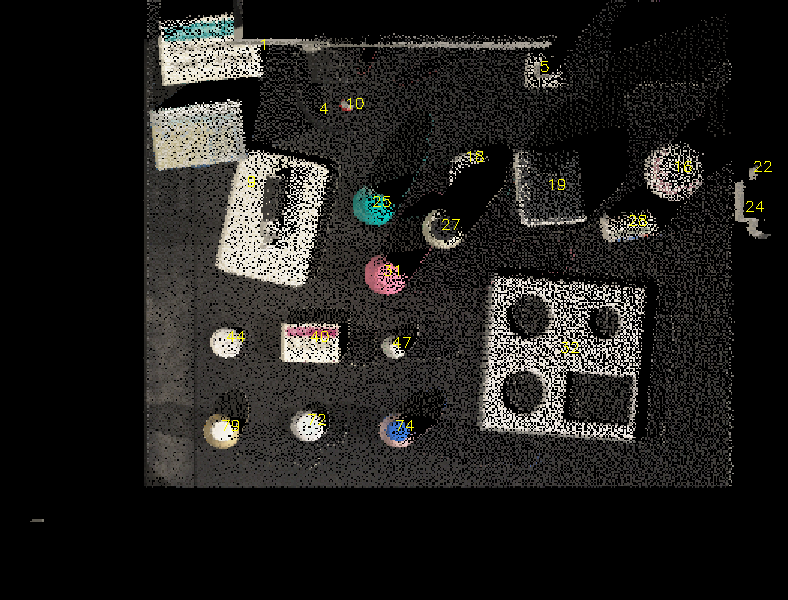

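Numbered top view: 40 is the carton, 47 the slim objective (48 mm high, ~30 mm wide), 74 (blue cap) and 79 (white cap) the 91 mm short bottles. 72 is the squat lens (~43 mm wide, ~25 mm high). 44 is a flatter dish. 25, 27 and 31 are the 115 mm tall bottles, where 27 is the clear one and the other two are its turquoise and pink look-alikes. 32 is the tray. Next come precise positions and one confirming crop.

```bash
python3 - <<'E'
from h import *
from scipy.optimize import least_squares
D={n:np.load(f"{n}0.npz") for n in("scene","side")}
Pc={}
for n,q in D.items():
    P=cloud(n,q["d"]);ok=q["d"]>0
    t=ok&(abs(P[...,2])<.008)&(abs(P[...,0]-.5)<.1)&(abs(P[...,1]-.1)<.2)
    off=np.median(P[t][:,2]);P[...,2]-=off;Pc[n]=P;print(n,off)
def fit(name,x,y,r,z0,z1):
    for n,P in Pc.items():
        p=P[(np.hypot(P[...,0]-x,P[...,1]-y)<r+.012)&(P[...,2]>z0)&(P[...,2]<z1)]
        f=least_squares(lambda c:np.hypot(p[:,0]-c[0],p[:,1]-c[1])-r,[x,y],loss='soft_l1',f_scale=.002)
        q=P[(np.hypot(P[...,0]-x,P[...,1]-y)<r+.012)]
        print(name,n,len(p),f.x.round(4),'res',np.abs(f.fun).mean().round(4),'top',np.percentile(q[:,2],99).round(3))
fit('blue',.426,.073,.022,.01,.052);fit('cream',.425,.305,.022,.01,.052);fit('obj',.536,.077,.014,.006,.025)
fit('lens',.433,.19,.0215,.006,.02);fit('tall',.693,.012,.026,.01,.06)
for n,P in Pc.items():
    w=(abs(P[...,2]-.032)<.004)&(abs(P[...,0]-.543)<.05)&(abs(P[...,1]-.186)<.06)
    print('carton',n,cv2.minAreaRect(P[w][:,:2].astype(np.float32)*1000))
# wells: rays onto z=.017 plane, rim contours of dark holes
for n in D:
    c,f=cam(n);R=cv2.Rodrigues(np.array(c["rvec"],float))[0];t=np.array(c["tvec"],float).ravel();C=-R.T@t
    s=.5;gx,gy=np.meshgrid(np.arange(-330,20,s),np.arange(380,680,s)) # cols y, rows x (mm)
    W=np.stack([gy/1e3,gx/1e3,np.full(gx.shape,.017)],-1)@R.T+t
    uv=W[...,:2]/W[...,2:]*f+[c["cx"],c["cy"]]
    im=cv2.remap(D[n]["p"],uv[...,0].astype(np.float32),uv[...,1].astype(np.float32),1)
    b=(cv2.cvtColor(im,cv2.COLOR_RGB2GRAY)>110).astype(np.uint8)
    k,h=cv2.findContours(b,cv2.RETR_CCOMP,cv2.CHAIN_APPROX_NONE)
    for a,hh in zip(k,h[0]):
        if cv2.contourArea(a)<2500: continue
        (cx,cy),(w,hg),an=cv2.minAreaRect(a)
        print(n,'hole' if hh[3]>=0 else 'outer','x %.1f y %.1f'%(380+cy*s,-330+cx*s),'size %.1f %.1f ang %.1f'%(w*s,hg*s,an))
p=D["scene"]["p"][205:345,165:315];cv2.imwrite("pics/crop.png",cv2.resize(p,None,fx=4,fy=4,interpolation=2)[:,:,::-1])
E
```

```text
scene 0.0019118465954414002
side -0.0009780056753631403
blue scene 208 [0.4269 0.067 ] res 0.0004 top 0.089
blue side 309 [0.4265 0.0694] res 0.0008 top 0.088
cream scene 215 [0.4259 0.3026] res 0.0003 top 0.089
cream side 504 [0.4254 0.3048] res 0.0005 top 0.089
obj scene 55 [0.5384 0.0724] res 0.0007 top 0.046
obj side 80 [0.5377 0.0749] res 0.0008 top 0.046
lens scene 103 [0.4342 0.1868] res 0.001 top 0.027
lens side 137 [0.4326 0.1891] res 0.0009 top 0.026
tall scene 210 [0.6965 0.006 ] res 0.0007 top 0.472
tall side 373 [0.6959 0.0081] res 0.0009 top 0.485
carton scene ((543.2033081054688, 184.44789123535156), (74.29335021972656, 51.312496185302734), 88.80351257324219)
carton side ((543.5729370117188, 187.56417846679688), (74.69165802001953, 49.64475631713867), 88.75834655761719)
scene outer x 520.2 y -151.0 size 213.0 216.9 ang 4.9
scene hole x 575.7 y -105.3 size 53.3 51.5 ang 80.5
scene hole x 567.5 y -205.5 size 38.5 32.6 ang 63.4
scene hole x 475.0 y -96.8 size 55.1 51.5 ang 77.5
scene hole x 467.6 y -197.4 size 84.2 61.3 ang 4.1
side outer x 529.8 y -119.8 size 286.5 278.5 ang 90.0
side hole x 577.2 y -93.8 size 39.5 53.5 ang 0.0
side hole x 478.0 y -85.5 size 40.6 52.4 ang 22.2
side hole x 469.4 y -184.3 size 68.6 63.4 ang 5.1
side outer x 505.7 y -325.0 size 10.0 251.5 ang 0.0
```

View pics/crop.png

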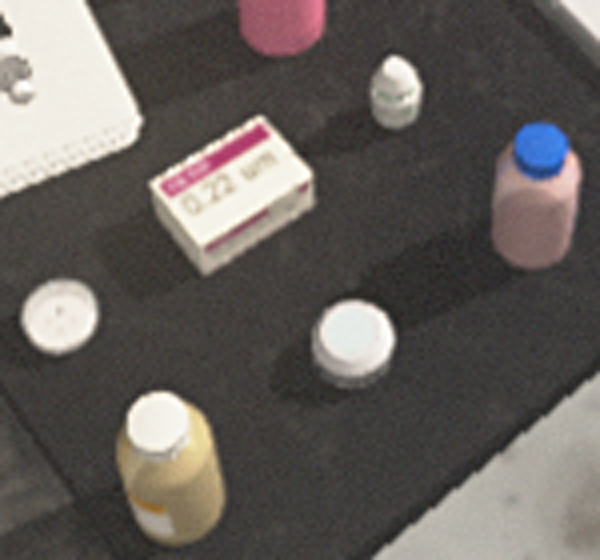

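The crop confirms the slim objective (cone top), carton, blue- and white-capped short bottles. The squat lens is the wide disc at crop (353,342), which stays put along with the dish at (60,315). The seen holes are shifted by their lit far walls, so I'll check the tray centre against the depth of its top face.

```bash
python3 - <<'E'
from h import *
a=np.radians(4.6)
for n in("scene","side"):
    q=np.load(f"{n}0.npz");P=cloud(n,q["d"]);P[...,2]-=dict(scene=.0019,side=-.001)[n]
    m=(q["d"]>0)&(abs(P[...,2]-.017)<.003)&(abs(P[...,0]-.52)<.14)&(abs(P[...,1]+.15)<.14)&(q["p"].min(-1)>100)
    p=P[m][:,:2]*1000
    r=cv2.minAreaRect(p.astype(np.float32));print(n,len(p),np.median(P[m][:,2]),r)
    # hole centres: points with depth on floor (z<.011) and top-edge fit
    for hx,hy,R in((577,-106,30),(569,-208,22),(476,-99,30)):
        d=p-[hx,hy];rr=np.hypot(*d.T);th=np.arctan2(d[:,1],d[:,0]);E=[]
        for k in range(36):
            s=(abs((th-np.pi*(k/18-1)+np.pi)%(2*np.pi)-np.pi)<.12)&(rr>R*.6)
            if s.any():E.append(p[s][rr[s].argmin()])
        E=np.array(E,np.float32);c,w,_=cv2.fitEllipse(E);print('  hole',np.round(c,1),np.round(w,1))
print(ctrl.get_obs()["tool_pos"])
E
```

```text
scene 3145 0.01734697199209716 ((522.5656127929688, -152.71653747558594), (203.932373046875, 209.0204620361328), 85.3316421508789)
  hole [ 577.9 -105.7] [60.4 61.1]
  hole [ 570.  -206.4] [44.6 47.2]
  hole [477.5 -97.9] [59.1 61.3]
side 1546 0.016368825649526506 ((524.37451171875, -149.52548217773438), (206.42897033691406, 200.89486694335938), 85.42554473876953)
  hole [ 578.8 -102.4] [61.  63.2]
  hole [ 569.8 -203.2] [47.8 48. ]
  hole [478.  -93.9] [60.8 60.9]
[ 6.74497482e-01 -1.21243121e-06  1.86103160e-01]
```

Call:
arm_command(
  steps=[
    {"translation": [-40, 28, 0], "rotation": [0, 0, 0.24], "claw": 87.6},
    {"translation": [-80, 56, 0], "rotation": [0, 0, 0.24], "claw": 87.6},
    {"translation": [-120, 84, 0], "rotation": [0, 0, 0.24], "claw": 87.6},
    {"translation": [-160, 112, 0], "rotation": [0, 0, 0.24], "claw": 87.6},
    {"translation": [-186, 131, 0], "rotation": [0, 0, 0.24], "claw": 87.6},
  ],
)

```text
clock: 0.6
tool_pos: [0.542, 0.1879, 0.1868]
orientation: [180.0, 0.0, -91.1]
force: [1.3, 0.4, -0.2]
opening: 0.0878
gripper_force: 0.0
```

Call:
arm_command(
  steps=[
    {"translation": [0, 0, 45], "rotation": [0, 0, 0], "claw": 80},
    {"translation": [0, 0, 90], "rotation": [0, 0, 0], "claw": 80},
    {"translation": [0, 0, 130], "rotation": [0, 0, 0], "claw": 80},
    {"translation": [0, 0, 130], "rotation": [0, 0, 0], "claw": 80},
    {"translation": [0, 0, 130], "rotation": [0, 0, 0], "claw": 80},
  ],
)

```text
clock: 1.1
tool_pos: [0.5441, 0.1858, 0.0573]
orientation: [180.0, -0.1, -91.2]
force: [0.7, -0.1, 1.6]
opening: 0.0799
gripper_force: 0.0
```

Call:
arm_command(
  steps=[
    {"translation": [0, 0, 30], "rotation": [0, 0, 0], "claw": 80},
    {"translation": [0, 0, 42], "rotation": [0, 0, 0], "claw": 80},
    {"translation": [0, 0, 42], "rotation": [0, 0, 0], "claw": 80},
    {"translation": [0, 0, 42], "rotation": [0, 0, 0], "claw": 45},
    {"translation": [0, 0, 42], "rotation": [0, 0, 0], "claw": 45},
  ],
)

```text
clock: 1.6
tool_pos: [0.545, 0.1865, 0.0166]
orientation: [-179.9, 0.1, -91.2]
force: [0.0, -0.8, -0.1]
opening: 0.069
gripper_force: 0.0
```

Call:
arm_command(
  steps=[
    {"translation": [0, 0, 0], "rotation": [0, 0, 0], "claw": 40},
    {"translation": [0, 0, 0], "rotation": [0, 0, 0], "claw": 40},
    {"translation": [0, 0, 0], "rotation": [0, 0, 0], "claw": 40},
    {"translation": [0, 0, 0], "rotation": [0, 0, 0], "claw": 40},
  ],
)

```text
clock: 2.0
tool_pos: [0.544, 0.186, 0.0151]
orientation: [-180.0, 0.0, -91.2]
force: [0.2, -0.0, 0.1]
opening: 0.0415
gripper_force: 0.0
```

The opening has gone below 50 mm with no grip force, so I'll look.

```bash
python3 - <<'E'
from h import *
o=ctrl.get_obs();print(o["opening"],o["gripper_force"],o["tool_pos"])
p,d=ctrl.snapshot("scene");s,_=ctrl.snapshot("side")
a=cv2.resize(p[170:300,130:330],(400,260));b=cv2.resize(s[160:310,160:360],(400,300))
cv2.imwrite("pics/c1.png",np.vstack([a,b])[:,:,::-1])
E
```

```text
0.04153753452124901 0.0 [0.54403382 0.18600767 0.01513432]
```

View pics/c1.png

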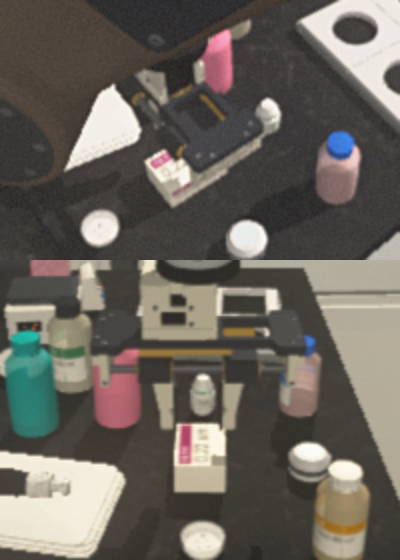

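```bash
python3 - <<'E'
from h import *
for n,o in(("scene",.0019),("side",-.001)):
    p,d=ctrl.snapshot(n);P=cloud(n,d);P[...,2]-=o
    q=np.load(f"{n}0.npz");m=(d>0)&(q["d"]-d>.012)&(abs(P[...,0]-.54)<.13)&(abs(P[...,1]-.15)<.15)
    for z0 in range(0,170,20):
        s=m&(P[...,2]>z0/1e3)&(P[...,2]<=z0/1e3+.02)
        if s.sum()>3: print(n,z0,s.sum(),'x',np.percentile(P[s][:,0],[2,50,98]).round(3),'y',np.percentile(P[s][:,1],[2,50,98]).round(3))
print(ctrl.calibration("wrist"))
E
```

```text
scene 60 6 x [0.419 0.572 0.581] y [0.187 0.196 0.282]
scene 80 22 x [0.423 0.567 0.582] y [0.181 0.193 0.29 ]
scene 100 13 x [0.485 0.573 0.583] y [0.189 0.195 0.198]
scene 120 316 x [0.456 0.494 0.592] y [0.153 0.214 0.225]
scene 140 771 x [0.449 0.505 0.589] y [0.15  0.195 0.226]
scene 160 1041 x [0.45  0.475 0.556] y [0.151 0.19  0.223]
side 40 27 x [0.511 0.566 0.578] y [0.184 0.197 0.199]
side 60 153 x [0.511 0.566 0.581] y [0.179 0.197 0.2  ]
side 80 171 x [0.508 0.525 0.584] y [0.195 0.197 0.2  ]
side 100 98 x [0.506 0.525 0.586] y [0.181 0.197 0.2  ]
side 120 583 x [0.46  0.546 0.632] y [0.194 0.223 0.228]
side 140 1008 x [0.456 0.526 0.636] y [0.168 0.213 0.228]
side 160 1357 x [0.452 0.555 0.639] y [0.153 0.207 0.226]
{'vertical_fov': 65.70646984690485, 'cx': 255.95481323503893, 'cy': 193.0756098136933, 'hand_eye': array([[ 4.81021213e-04, -9.61267616e-01, -2.75616288e-01,
         7.45842640e-02],
       [ 9.99999627e-01,  6.60236115e-04, -5.57450956e-04,
        -4.66887090e-05],
       [ 7.17831379e-04, -2.75615917e-01,  9.61267575e-01,
        -1.97835539e-01],
       [ 0.00000000e+00,  0.00000000e+00,  0.00000000e+00,
         1.00000000e+00]])}
```

```bash
python3 - <<'E'
from h import *
def prof(n,P,m):
    z=P[m][:,2];h,e=np.histogram(z,np.arange(.02,.34,.01));print(n,[(round(a,2),int(k)) for a,k in zip(e,h) if k])
for n,o in(("scene",.0019),("side",-.001)):
    q=np.load(f"{n}0.npz");P=cloud(n,q["d"]);P[...,2]-=o
    m=(q["d"]>0)&(abs(P[...,0]-.6745)<.1)&(abs(P[...,1])<.02)&(P[...,2]>.13);prof(n+' start .187',P,m)
    p,d=ctrl.snapshot(n);P=cloud(n,d);P[...,2]-=o
    m=(d>0)&(abs(P[...,0]-.544)<.1)&(abs(P[...,1]-.19)<.015)&(P[...,2]>.035);prof(n+' now .015',P,m)
p,d=ctrl.snapshot("wrist");cv2.imwrite("pics/w1.png",p[:,:,::-1])
E
```

```text
scene start .187 [(np.float64(0.22), 18), (np.float64(0.23), 87), (np.float64(0.24), 86), (np.float64(0.25), 93), (np.float64(0.26), 68), (np.float64(0.27), 39), (np.float64(0.28), 17), (np.float64(0.29), 68), (np.float64(0.3), 82), (np.float64(0.31), 42), (np.float64(0.32), 136)]
scene now .015 [(np.float64(0.03), 4), (np.float64(0.05), 2), (np.float64(0.06), 2), (np.float64(0.07), 2), (np.float64(0.08), 4), (np.float64(0.09), 15), (np.float64(0.1), 10), (np.float64(0.11), 3), (np.float64(0.12), 35), (np.float64(0.13), 18), (np.float64(0.14), 169), (np.float64(0.15), 74), (np.float64(0.16), 325), (np.float64(0.17), 48), (np.float64(0.18), 44), (np.float64(0.19), 23), (np.float64(0.2), 3), (np.float64(0.22), 73), (np.float64(0.23), 21), (np.float64(0.24), 15), (np.float64(0.25), 32)]
side start .187 [(np.float64(0.22), 25), (np.float64(0.23), 67), (np.float64(0.24), 82), (np.float64(0.25), 80), (np.float64(0.26), 90), (np.float64(0.27), 95), (np.float64(0.28), 98), (np.float64(0.29), 13), (np.float64(0.3), 13), (np.float64(0.31), 57), (np.float64(0.32), 23)]
side now .015 [(np.float64(0.05), 23), (np.float64(0.06), 77), (np.float64(0.07), 78), (np.float64(0.08), 82), (np.float64(0.09), 95), (np.float64(0.1), 100), (np.float64(0.11), 2), (np.float64(0.12), 12), (np.float64(0.13), 11), (np.float64(0.14), 23), (np.float64(0.15), 3), (np.float64(0.16), 313), (np.float64(0.17), 46), (np.float64(0.18), 41), (np.float64(0.19), 45), (np.float64(0.2), 6), (np.float64(0.21), 3), (np.float64(0.22), 88), (np.float64(0.23), 36), (np.float64(0.24), 5), (np.float64(0.25), 16), (np.float64(0.26), 20), (np.float64(0.27), 17), (np.float64(0.28), 20), (np.float64(0.29), 19), (np.float64(0.3), 23), (np.float64(0.31), 20), (np.float64(0.32), 18)]
```

View pics/w1.png

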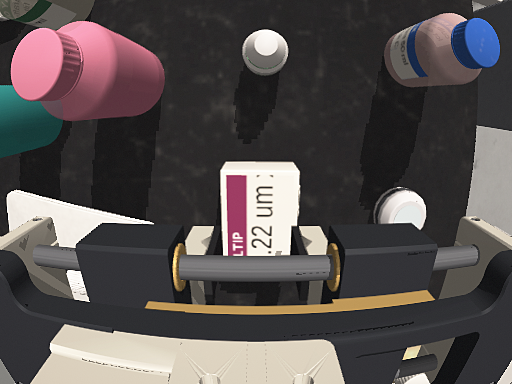

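Both cameras agree that the fingertips sit about 41 mm higher than the reported TCP z, both at the start (0.227 vs 0.186) and now (0.056 vs 0.015), while x and y fit. The fingers closed above the carton, so I treat real tip z as reported + 0.041.

Call:
arm_command(
  steps=[
    {"translation": [0, 0, 0], "rotation": [0, 0, 0], "claw": 80},
    {"translation": [0, 0, 0], "rotation": [0, 0, 0], "claw": 80},
    {"translation": [0, 0, 0], "rotation": [0, 0, 0], "claw": 80},
    {"translation": [0, 0, 10], "rotation": [0, 0, 0], "claw": 80},
    {"translation": [0, 0, 10], "rotation": [0, 0, 0], "claw": 80},
  ],
)

```text
clock: 2.85
tool_pos: [0.5431, 0.1854, 0.0035]
orientation: [179.9, -0.1, -91.2]
force: [0.2, 0.1, -0.4]
opening: 0.0744
gripper_force: 0.0
```

Call:
arm_command(
  steps=[
    {"translation": [0, 0, 10], "rotation": [0, 0, 0], "claw": 80},
    {"translation": [0, 0, 20], "rotation": [0, 0, 0], "claw": 80},
    {"translation": [0, 0, 26], "rotation": [0, 0, 0], "claw": 80},
    {"translation": [0, 0, 30], "rotation": [0, 0, 0], "claw": 80},
    {"translation": [0, 0, 30], "rotation": [0, 0, 0], "claw": 80},
  ],
)

```text
clock: 3.35
tool_pos: [0.5435, 0.1856, -0.0259]
orientation: [179.9, -0.1, -91.2]
force: [-0.4, -0.0, -1.1]
opening: 0.0799
gripper_force: 0.0
```

Call:
arm_command(
  steps=[
    {"translation": [0, 0, 0], "rotation": [0, 0, 0], "claw": 35},
    {"translation": [0, 0, 0], "rotation": [0, 0, 0], "claw": 35},
    {"translation": [0, 0, 0], "rotation": [0, 0, 0], "claw": 35},
    {"translation": [0, 0, 0], "rotation": [0, 0, 0], "claw": 35},
    {"translation": [0, 0, 0], "rotation": [0, 0, 0], "claw": 35},
  ],
)

```text
clock: 3.85
tool_pos: [0.544, 0.186, -0.0248]
orientation: [-180.0, 0.0, -91.2]
force: [-1.6, 0.3, 0.9]
opening: 0.0499
gripper_force: 30.0
```

Call:
arm_command(
  steps=[
    {"translation": [0, 0, -20], "rotation": [0, 0, 0], "claw": 35},
    {"translation": [0, 0, -60], "rotation": [0, 0, 0], "claw": 35},
    {"translation": [0, 0, -100], "rotation": [0, 0, 0], "claw": 35},
    {"translation": [0, 0, -130], "rotation": [0, 0, 0], "claw": 35},
    {"translation": [0, 0, -130], "rotation": [0, 0, 0], "claw": 35},
  ],
)

```text
clock: 4.35
tool_pos: [0.5467, 0.1875, 0.1099]
orientation: [-179.6, 0.2, -91.2]
force: [0.1, -0.2, -0.7]
opening: 0.0497
gripper_force: 30.0
```

Call:
arm_command(
  steps=[
    {"translation": [40, 7, 0], "rotation": [0, 0, 0.2], "claw": 35},
    {"translation": [80, 14, 0], "rotation": [0, 0, 0.4], "claw": 35},
    {"translation": [120, 21, 0], "rotation": [0, 0, 0.7], "claw": 35},
    {"translation": [160, 28, 0], "rotation": [0, 0, 0.7], "claw": 35},
    {"translation": [200, 35, 0], "rotation": [0, 0, 0.7], "claw": 35},
  ],
)

```text
clock: 4.85
tool_pos: [0.5037, -0.0147, 0.1043]
orientation: [180.0, -0.0, -94.7]
force: [1.2, -0.2, -1.1]
opening: 0.0495
gripper_force: 30.0
```

Call:
arm_command(
  steps=[
    {"translation": [45, 5, 0], "rotation": [0, 0, 0], "claw": 35},
    {"translation": [90, 10, 0], "rotation": [0, 0, 0], "claw": 35},
    {"translation": [135, 15, 0], "rotation": [0, 0, 0], "claw": 35},
    {"translation": [175, 19, 0], "rotation": [0, 0, 0], "claw": 35},
    {"translation": [186, 20.5, 0], "rotation": [0, 0, 0], "claw": 35},
  ],
)

```text
clock: 5.35
tool_pos: [0.4675, -0.1997, 0.1042]
orientation: [179.9, -0.0, -94.9]
force: [-0.2, 1.0, -1.0]
opening: 0.0498
gripper_force: 30.0
```

Call:
arm_command(
  steps=[
    {"translation": [0, 0, 30], "rotation": [0, 0, 0], "claw": 35},
    {"translation": [0, 0, 70], "rotation": [0, 0, 0], "claw": 35},
    {"translation": [0, 0, 95], "rotation": [0, 0, 0], "claw": 35},
    {"translation": [0, 0, 95], "rotation": [0, 0, 0], "claw": 35},
    {"translation": [0, 0, 95], "rotation": [0, 0, 0], "claw": 35},
  ],
)

```text
clock: 5.85
tool_pos: [0.469, -0.1968, 0.01]
orientation: [179.9, -0.0, -94.7]
force: [0.1, 0.7, -0.4]
opening: 0.0498
gripper_force: 30.0
```

```bash
python3 - <<'E'
from h import *
print(ctrl.get_obs()["tool_pos"])
p,d=ctrl.snapshot("scene");w,_=ctrl.snapshot("wrist")
a=cv2.resize(p[120:260,250:410],(480,420));b=cv2.resize(w,(480,360))
b=w[100:300,130:390]; b=cv2.resize(b,(320,246))
c=np.zeros((420,800,3),np.uint8);c[:,:480]=a;c[:246,480:]=b
cv2.imwrite("pics/c2.png",c[:,:,::-1])
E
```

```text
[ 0.46903025 -0.19683362  0.00995078]
```

View pics/c2.png

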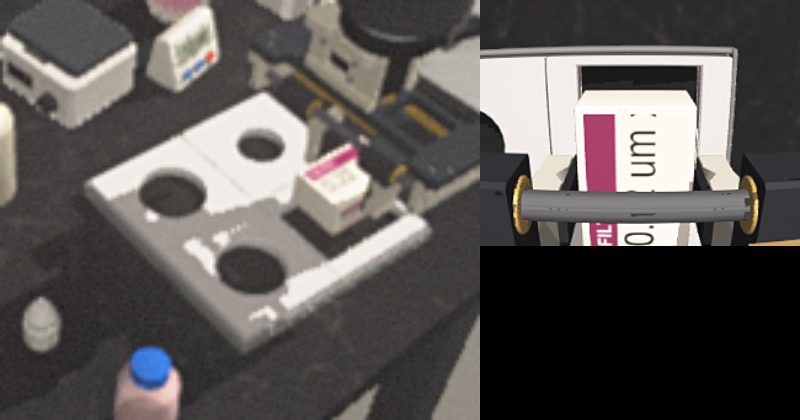

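The carton hangs squarely over the rectangular well (crop 330,195), so I'll lower it 27 mm.

Call:
arm_command(
  steps=[
    {"translation": [0, 0, 10], "rotation": [0, 0, 0], "claw": 35},
    {"translation": [0, 0, 18], "rotation": [0, 0, 0], "claw": 35},
    {"translation": [0, 0, 23], "rotation": [0, 0, 0], "claw": 35},
    {"translation": [0, 0, 26.5], "rotation": [0, 0, 0], "claw": 35},
    {"translation": [0, 0, 26.5], "rotation": [0, 0, 0], "claw": 35},
  ],
)

```text
clock: 6.45
tool_pos: [0.4687, -0.1969, -0.0171]
orientation: [179.9, -0.0, -94.7]
force: [-0.5, 0.3, -1.9]
opening: 0.0494
gripper_force: 30.0
```

Call:
arm_command(
  steps=[
    {"translation": [0, 0, 0], "rotation": [0, 0, 0], "claw": 35},
    {"translation": [0, 0, 0], "rotation": [0, 0, 0], "claw": 66},
    {"translation": [0, 0, 0], "rotation": [0, 0, 0], "claw": 66},
    {"translation": [0, 0, 0], "rotation": [0, 0, 0], "claw": 66},
    {"translation": [0, 0, 0], "rotation": [0, 0, 0], "claw": 66},
  ],
)

```text
clock: 6.95
tool_pos: [0.4693, -0.1969, -0.0164]
orientation: [-180.0, 0.0, -94.7]
force: [-1.1, -0.9, 1.1]
opening: 0.0657
gripper_force: 0.0
```

Call:
arm_command(
  steps=[
    {"translation": [0, 0, -20], "rotation": [0, 0, 0], "claw": 66},
    {"translation": [0, 0, -60], "rotation": [0, 0, 0], "claw": 66},
    {"translation": [0, 0, -100], "rotation": [0, 0, 0], "claw": 66},
    {"translation": [0, 0, -120], "rotation": [0, 0, 0], "claw": 66},
    {"translation": [0, 0, -120], "rotation": [0, 0, 0], "claw": 66},
  ],
)

```text
clock: 7.45
tool_pos: [0.4715, -0.1973, 0.107]
orientation: [-179.6, -0.0, -94.7]
force: [0.2, -0.5, -0.1]
opening: 0.0659
gripper_force: 0.0
```

Call:
arm_command(
  steps=[
    {"translation": [-44, -7.4, 0], "rotation": [0, 0, 1.7], "claw": 60},
    {"translation": [-88, -14.8, 0], "rotation": [0, 0, 3.4], "claw": 60},
    {"translation": [-132, -22.2, 0], "rotation": [0, 0, 5.1], "claw": 60},
    {"translation": [-176, -29.6, 0], "rotation": [0, 0, 6.8], "claw": 60},
    {"translation": [-220, -37, 0], "rotation": [0, 0, 8.5], "claw": 60},
  ],
)

```text
clock: 7.95
tool_pos: [0.5231, 0.0181, 0.1029]
orientation: [180.0, -0.0, -134.1]
force: [0.4, -1.1, -0.0]
opening: 0.0598
gripper_force: 0.0
```

Call:
arm_command(
  steps=[
    {"translation": [-12, 7.6, 0], "rotation": [0, 0, 1.7], "claw": 60},
    {"translation": [-24, 15.2, 0], "rotation": [0, 0, 3.4], "claw": 60},
    {"translation": [-36, 22.8, 0], "rotation": [0, 0, 5.1], "claw": 60},
    {"translation": [-47.4, 30.4, 0], "rotation": [0, 0, 6.8], "claw": 60},
    {"translation": [-47.4, 30.4, 0], "rotation": [0, 0, 8.5], "claw": 60},
  ],
)

```text
clock: 8.45
tool_pos: [0.5342, 0.073, 0.1026]
orientation: [-180.0, -0.1, -176.6]
force: [-0.4, -0.5, -0.1]
opening: 0.0603
gripper_force: 0.0
```

Call:
arm_command(
  steps=[
    {"translation": [0, 0, 0], "rotation": [0, 0, 0], "claw": 60},
    {"translation": [0, 0, 0], "rotation": [0, 0, 0], "claw": 60},
  ],
)

```text
clock: 8.65
tool_pos: [0.5339, 0.0716, 0.1029]
orientation: [-180.0, -0.1, -176.0]
force: [-1.5, -0.7, -1.3]
opening: 0.0599
gripper_force: 0.0
```

Call:
arm_command(
  steps=[
    {"translation": [-4, 1.8, 35], "rotation": [0, 0, 0], "claw": 60},
    {"translation": [-4, 1.8, 75], "rotation": [0, 0, 0], "claw": 60},
    {"translation": [-4, 1.8, 110], "rotation": [0, 0, 0], "claw": 60},
    {"translation": [-4, 1.8, 128.5], "rotation": [0, 0, 0], "claw": 60},
    {"translation": [-4, 1.8, 128.5], "rotation": [0, 0, 0], "claw": 60},
  ],
)

```text
clock: 9.15
tool_pos: [0.5359, 0.0724, -0.0279]
orientation: [-179.9, -0.3, -176.1]
force: [0.7, 0.5, 0.1]
opening: 0.0603
gripper_force: 0.0
```

Call:
arm_command(
  steps=[
    {"translation": [0, 0, 0], "rotation": [0, 0, 0], "claw": 15},
    {"translation": [0, 0, 0], "rotation": [0, 0, 0], "claw": 15},
    {"translation": [0, 0, 0], "rotation": [0, 0, 0], "claw": 15},
    {"translation": [0, 0, 0], "rotation": [0, 0, 0], "claw": 15},
    {"translation": [0, 0, 0], "rotation": [0, 0, 0], "claw": 15},
  ],
)

```text
clock: 9.65
tool_pos: [0.5387, 0.0741, -0.0242]
orientation: [180.0, 0.1, -176.3]
force: [-0.5, 0.1, 3.8]
opening: 0.0269
gripper_force: 30.0
```

Call:
arm_command(
  steps=[
    {"translation": [0, 0, -20], "rotation": [0, 0, 0], "claw": 15},
    {"translation": [0, 0, -60], "rotation": [0, 0, 0], "claw": 15},
    {"translation": [0, 0, -100], "rotation": [0, 0, 0], "claw": 15},
    {"translation": [0, 0, -125], "rotation": [0, 0, 0], "claw": 15},
    {"translation": [0, 0, -125], "rotation": [0, 0, 0], "claw": 15},
  ],
)

```text
clock: 10.15
tool_pos: [0.5406, 0.0748, 0.1042]
orientation: [179.9, 0.4, -176.2]
force: [-0.7, -0.3, -1.6]
opening: 0.0268
gripper_force: 29.9
```

Call:
arm_command(
  steps=[
    {"translation": [-2, -45, 0], "rotation": [0, 0, 0], "claw": 15},
    {"translation": [-4, -90, 0], "rotation": [0, 0, 0], "claw": 15},
    {"translation": [-6, -135, 0], "rotation": [0, 0, 0], "claw": 15},
    {"translation": [-8, -175, 0], "rotation": [0, 0, 0], "claw": 15},
    {"translation": [-10, -215, 0], "rotation": [0, 0, 0], "claw": 15},
  ],
)

```text
clock: 10.65
tool_pos: [0.5613, -0.1416, 0.099]
orientation: [180.0, -0.1, -176.3]
force: [0.6, 0.6, -1.7]
opening: 0.0266
gripper_force: 29.9
```

Call:
arm_command(
  steps=[
    {"translation": [-1.5, -35, 0], "rotation": [0, 0, 0], "claw": 15},
    {"translation": [-3, -65, 0], "rotation": [0, 0, 0], "claw": 15},
    {"translation": [-3, -65, 0], "rotation": [0, 0, 0], "claw": 15},
    {"translation": [-3, -65, 30], "rotation": [0, 0, 0], "claw": 15},
    {"translation": [-3, -65, 60], "rotation": [0, 0, 0], "claw": 15},
  ],
)

```text
clock: 11.15
tool_pos: [0.5693, -0.2047, 0.0392]
orientation: [180.0, 0.1, -176.3]
force: [-0.4, 0.4, -2.6]
opening: 0.0266
gripper_force: 29.9
```

Call:
arm_command(
  steps=[
    {"translation": [0, 0, 20], "rotation": [0, 0, 0], "claw": 15},
    {"translation": [0, 0, 30], "rotation": [0, 0, 0], "claw": 15},
    {"translation": [0, 0, 30], "rotation": [0, 0, 0], "claw": 15},
  ],
)

```text
clock: 11.45
tool_pos: [0.5679, -0.2043, 0.0082]
orientation: [180.0, -0.2, -176.3]
force: [-0.3, 0.4, -1.1]
opening: 0.0263
gripper_force: 29.9
```

```bash
python3 - <<'E'
from h import *
o=ctrl.get_obs();print(o["tool_pos"],o["orientation"],o["opening"])
p,d=ctrl.snapshot("scene");w,_=ctrl.snapshot("wrist")
c=np.zeros((420,800,3),np.uint8);c[:,:400]=cv2.resize(p[120:246,270:390],(400,420));c[:300,400:]=cv2.resize(w,(400,300))
cv2.imwrite("pics/c3.png",c[:,:,::-1])
E
```

```text
[ 0.56790437 -0.20431138  0.00817579] [ 179.96859333   -0.19824559 -176.27523847] 0.02626889534500431
```

View pics/c3.png

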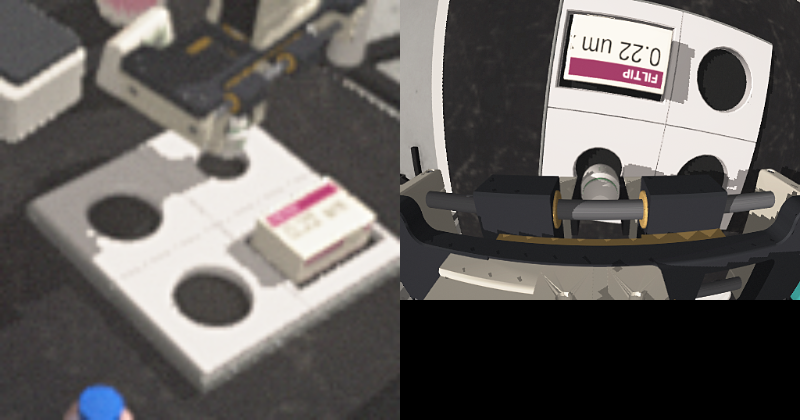

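The carton lies flat inside its well, and the objective hangs over the small well. Lowering it now.

Call:
arm_command(
  steps=[
    {"translation": [-1.5, 0, 8], "rotation": [0, 0, 0], "claw": 15},
    {"translation": [-1.5, 0, 16], "rotation": [0, 0, 0], "claw": 15},
    {"translation": [-1.5, 0, 21], "rotation": [0, 0, 0], "claw": 15},
    {"translation": [-1.5, 0, 24], "rotation": [0, 0, 0], "claw": 15},
    {"translation": [-1.5, 0, 24], "rotation": [0, 0, 0], "claw": 15},
  ],
)

```text
clock: 12.05
tool_pos: [0.5704, -0.2046, -0.0146]
orientation: [180.0, -0.1, -176.3]
force: [0.1, 0.3, -1.6]
opening: 0.0267
gripper_force: 29.9
```

Call:
arm_command(
  steps=[
    {"translation": [0, 0, 0], "rotation": [0, 0, 0], "claw": 15},
    {"translation": [0, 0, 0], "rotation": [0, 0, 0], "claw": 15},
    {"translation": [0, 0, 0], "rotation": [0, 0, 0], "claw": 32},
    {"translation": [0, 0, 0], "rotation": [0, 0, 0], "claw": 50},
    {"translation": [0, 0, 0], "rotation": [0, 0, 0], "claw": 50},
  ],
)

```text
clock: 12.55
tool_pos: [0.5711, -0.2046, -0.0137]
orientation: [-180.0, 0.0, -176.3]
force: [-0.9, 0.5, 0.2]
opening: 0.0426
gripper_force: 0.0
```

Call:
arm_command(
  steps=[
    {"translation": [0, 0, -15], "rotation": [0, 0, 0], "claw": 50},
    {"translation": [0, 0, -50], "rotation": [0, 0, 0], "claw": 60},
    {"translation": [0, 0, -95], "rotation": [0, 0, 0], "claw": 70},
    {"translation": [0, 0, -125], "rotation": [0, 0, 0], "claw": 75},
    {"translation": [0, 0, -125], "rotation": [0, 0, 0], "claw": 75},
  ],
)

```text
clock: 13.05
tool_pos: [0.5741, -0.2053, 0.1165]
orientation: [-179.9, 0.5, -176.2]
force: [0.5, -0.8, 0.0]
opening: 0.0733
gripper_force: 0.0
```

Call:
arm_command(
  steps=[
    {"translation": [18, 40, 0], "rotation": [0, 0, 0], "claw": 75},
    {"translation": [36, 80, 0], "rotation": [0, 0, 0], "claw": 75},
    {"translation": [54, 120, 0], "rotation": [0, 0, 0], "claw": 75},
    {"translation": [72, 160, 0], "rotation": [0, 0, 0], "claw": 75},
    {"translation": [90, 200, 0], "rotation": [0, 0, 0], "claw": 75},
  ],
)

```text
clock: 13.55
tool_pos: [0.4669, -0.0098, 0.1106]
orientation: [180.0, -0.0, -176.3]
force: [0.6, 1.7, 0.7]
opening: 0.075
gripper_force: 0.0
```

Call:
arm_command(
  steps=[
    {"translation": [18, 40, 0], "rotation": [0, 0, 0], "claw": 75},
    {"translation": [36, 82, 0], "rotation": [0, 0, 0], "claw": 75},
    {"translation": [36, 82, 0], "rotation": [0, 0, 0], "claw": 75},
    {"translation": [36, 82, 0], "rotation": [0, 0, 0], "claw": 75},
  ],
)

```text
clock: 13.95
tool_pos: [0.4264, 0.0698, 0.111]
orientation: [180.0, 0.0, -176.1]
force: [-0.2, -0.2, -0.7]
opening: 0.0751
gripper_force: 0.0
```

Call:
arm_command(
  steps=[
    {"translation": [0, -1, 35], "rotation": [0, 0, 0], "claw": 75},
    {"translation": [0, -1, 75], "rotation": [0, 0, 0], "claw": 75},
    {"translation": [0, -1, 105], "rotation": [0, 0, 0], "claw": 75},
    {"translation": [0, -1, 121], "rotation": [0, 0, 0], "claw": 75},
    {"translation": [0, -1, 121], "rotation": [0, 0, 0], "claw": 75},
  ],
)

```text
clock: 14.45
tool_pos: [0.4254, 0.0653, -0.0123]
orientation: [-179.8, -0.3, -176.4]
force: [0.1, -0.0, 1.0]
opening: 0.0748
gripper_force: 0.0
```

Call:
arm_command(
  steps=[
    {"translation": [0, 0, 0], "rotation": [0, 0, 0], "claw": 33},
    {"translation": [0, 0, 0], "rotation": [0, 0, 0], "claw": 33},
    {"translation": [0, 0, 0], "rotation": [0, 0, 0], "claw": 33},
    {"translation": [0, 0, 0], "rotation": [0, 0, 0], "claw": 33},
    {"translation": [0, 0, 0], "rotation": [0, 0, 0], "claw": 33},
  ],
)

```text
clock: 14.95
tool_pos: [0.4273, 0.068, -0.0094]
orientation: [180.0, 0.1, -176.3]
force: [-0.4, -0.9, 4.5]
opening: 0.0428
gripper_force: 30.0
```

Call:
arm_command(
  steps=[
    {"translation": [0, 0, -20], "rotation": [0, 0, 0], "claw": 33},
    {"translation": [0, 0, -60], "rotation": [0, 0, 0], "claw": 33},
    {"translation": [0, 0, -100], "rotation": [0, 0, 0], "claw": 33},
    {"translation": [0, 0, -120], "rotation": [0, 0, 0], "claw": 33},
    {"translation": [0, 0, -120], "rotation": [0, 0, 0], "claw": 33},
  ],
)

```text
clock: 15.45
tool_pos: [0.4287, 0.0688, 0.1132]
orientation: [179.8, 0.3, -176.2]
force: [-0.2, 0.6, -1.8]
opening: 0.0429
gripper_force: 30.0
```

Call:
arm_command(
  steps=[
    {"translation": [-28, -36.3, 0], "rotation": [0, 0, 0], "claw": 33},
    {"translation": [-56, -72.6, 0], "rotation": [0, 0, 0], "claw": 33},
    {"translation": [-84, -108.9, 0], "rotation": [0, 0, 0], "claw": 33},
    {"translation": [-112, -145.2, 0], "rotation": [0, 0, 0], "claw": 33},
    {"translation": [-139.8, -181.5, 0], "rotation": [0, 0, 0], "claw": 33},
  ],
)

```text
clock: 15.95
tool_pos: [0.5785, -0.1059, 0.1087]
orientation: [180.0, -0.1, -176.3]
force: [0.7, 1.2, -0.1]
opening: 0.0426
gripper_force: 30.0
```

Call:
arm_command(
  steps=[
    {"translation": [0, 0, 0], "rotation": [0, 0, 0], "claw": 33},
    {"translation": [0, 0, 30], "rotation": [0, 0, 0], "claw": 33},
    {"translation": [0, 0, 60], "rotation": [0, 0, 0], "claw": 33},
    {"translation": [0, 0, 85], "rotation": [0, 0, 0], "claw": 33},
    {"translation": [0, 0, 85], "rotation": [0, 0, 0], "claw": 33},
  ],
)

```text
clock: 16.45
tool_pos: [0.5743, -0.1045, 0.0206]
orientation: [180.0, -0.5, -176.3]
force: [-1.4, 0.0, -1.7]
opening: 0.0431
gripper_force: 30.0
```

Call:
arm_command(
  steps=[
    {"translation": [0, 0, 0], "rotation": [0, 0, 0], "claw": 33},
    {"translation": [0, 0, 0], "rotation": [0, 0, 0], "claw": 33},
  ],
)

```text
clock: 16.65
tool_pos: [0.579, -0.1042, 0.0262]
orientation: [-180.0, 0.1, -176.3]
force: [-0.3, 0.4, -0.6]
opening: 0.0431
gripper_force: 30.0
```

Call:
arm_command(
  steps=[
    {"translation": [0, 0, 10], "rotation": [0, 0, 0], "claw": 33},
    {"translation": [0, 0, 18], "rotation": [0, 0, 0], "claw": 33},
    {"translation": [0, 0, 24], "rotation": [0, 0, 0], "claw": 33},
    {"translation": [0, 0, 27.5], "rotation": [0, 0, 0], "claw": 33},
    {"translation": [0, 0, 27.5], "rotation": [0, 0, 0], "claw": 33},
  ],
)

```text
clock: 17.15
tool_pos: [0.5781, -0.1045, -0.0024]
orientation: [-180.0, -0.0, -176.3]
force: [-2.3, 0.6, 3.7]
opening: 0.0426
gripper_force: 30.0
```

Call:
arm_command(
  steps=[
    {"translation": [0, 0, 0], "rotation": [0, 0, 0], "claw": 33},
    {"translation": [0, 0, 0], "rotation": [0, 0, 0], "claw": 33},
    {"translation": [0, 0, 0], "rotation": [0, 0, 0], "claw": 48},
    {"translation": [0, 0, 0], "rotation": [0, 0, 0], "claw": 66},
    {"translation": [0, 0, 0], "rotation": [0, 0, 0], "claw": 66},
  ],
)

```text
clock: 17.65
tool_pos: [0.5783, -0.1044, -0.0027]
orientation: [180.0, 0.0, -176.3]
force: [-0.0, 1.4, 0.3]
opening: 0.0586
gripper_force: 0.0
```

Call:
arm_command(
  steps=[
    {"translation": [0, 0, -15], "rotation": [0, 0, 0], "claw": 66},
    {"translation": [0, 0, -50], "rotation": [0, 0, 0], "claw": 75},
    {"translation": [0, 0, -90], "rotation": [0, 0, 0], "claw": 75},
    {"translation": [0, 0, -115], "rotation": [0, 0, 0], "claw": 75},
    {"translation": [0, 0, -115], "rotation": [0, 0, 0], "claw": 75},
  ],
)

```text
clock: 18.15
tool_pos: [0.5809, -0.1044, 0.1168]
orientation: [-180.0, 0.4, -176.2]
force: [0.7, -0.3, 1.3]
opening: 0.0747
gripper_force: 0.0
```

Call:
arm_command(
  steps=[
    {"translation": [13, 41, 0], "rotation": [0, 0, 0], "claw": 75},
    {"translation": [26, 82, 0], "rotation": [0, 0, 0], "claw": 75},
    {"translation": [39, 123, 0], "rotation": [0, 0, 0], "claw": 75},
    {"translation": [52, 164, 0], "rotation": [0, 0, 0], "claw": 75},
    {"translation": [65, 205, 0], "rotation": [0, 0, 0], "claw": 75},
  ],
)

```text
clock: 18.65
tool_pos: [0.4989, 0.0972, 0.1119]
orientation: [-180.0, -0.0, -176.3]
force: [1.6, 0.5, 0.5]
opening: 0.075
gripper_force: 0.0
```

Call:
arm_command(
  steps=[
    {"translation": [13, 45, 0], "rotation": [0, 0, 0], "claw": 75},
    {"translation": [26, 90, 0], "rotation": [0, 0, 0], "claw": 75},
    {"translation": [39, 135, 0], "rotation": [0, 0, 0], "claw": 75},
    {"translation": [52, 180, 0], "rotation": [0, 0, 0], "claw": 75},
    {"translation": [61, 212, 0], "rotation": [0, 0, 0], "claw": 75},
  ],
)

```text
clock: 19.15
tool_pos: [0.4241, 0.3058, 0.112]
orientation: [180.0, -0.0, -176.2]
force: [-0.2, -0.5, -0.1]
opening: 0.0748
gripper_force: 0.0
```

Call:
arm_command(
  steps=[
    {"translation": [0, 0, 0], "rotation": [0, 0, 0], "claw": 75},
    {"translation": [0, 0, 0], "rotation": [0, 0, 0], "claw": 75},
  ],
)

```text
clock: 19.35
tool_pos: [0.4246, 0.3039, 0.1116]
orientation: [-179.9, -0.1, -176.2]
force: [-0.8, 0.0, 0.1]
opening: 0.075
gripper_force: 0.0
```

Call:
arm_command(
  steps=[
    {"translation": [-1, 0, 35], "rotation": [0, 0, 0], "claw": 75},
    {"translation": [-1, 0, 75], "rotation": [0, 0, 0], "claw": 75},
    {"translation": [-1, 0, 105], "rotation": [0, 0, 0], "claw": 75},
    {"translation": [-1, 0, 121.5], "rotation": [0, 0, 0], "claw": 75},
    {"translation": [-1, 0, 121.5], "rotation": [0, 0, 0], "claw": 75},
  ],
)

```text
clock: 19.85
tool_pos: [0.4254, 0.3006, -0.0116]
orientation: [-179.8, -0.2, -176.4]
force: [-0.1, 0.1, -0.5]
opening: 0.0752
gripper_force: 0.0
```

Call:
arm_command(
  steps=[
    {"translation": [0, 0, 0], "rotation": [0, 0, 0], "claw": 33},
    {"translation": [0, 0, 0], "rotation": [0, 0, 0], "claw": 33},
    {"translation": [0, 0, 0], "rotation": [0, 0, 0], "claw": 33},
    {"translation": [0, 0, 0], "rotation": [0, 0, 0], "claw": 33},
    {"translation": [0, 0, 0], "rotation": [0, 0, 0], "claw": 33},
  ],
)

```text
clock: 20.35
tool_pos: [0.4267, 0.304, -0.0083]
orientation: [179.9, 0.1, -176.3]
force: [-0.3, -1.1, 3.0]
opening: 0.0429
gripper_force: 30.0
```

Call:
arm_command(
  steps=[
    {"translation": [0, 0, -20], "rotation": [0, 0, 0], "claw": 33},
    {"translation": [0, 0, -60], "rotation": [0, 0, 0], "claw": 33},
    {"translation": [0, 0, -100], "rotation": [0, 0, 0], "claw": 33},
    {"translation": [0, 0, -120], "rotation": [0, 0, 0], "claw": 33},
    {"translation": [0, 0, -120], "rotation": [0, 0, 0], "claw": 33},
  ],
)

```text
clock: 20.85
tool_pos: [0.4277, 0.3054, 0.1146]
orientation: [179.7, 0.3, -176.2]
force: [-0.3, -0.1, -0.3]
opening: 0.0432
gripper_force: 30.0
```

Call:
arm_command(
  steps=[
    {"translation": [-2.6, -41, 0], "rotation": [0, 0, 0], "claw": 33},
    {"translation": [-5.2, -82, 0], "rotation": [0, 0, 0], "claw": 33},
    {"translation": [-7.8, -123, 0], "rotation": [0, 0, 0], "claw": 33},
    {"translation": [-10.4, -164, 0], "rotation": [0, 0, 0], "claw": 33},
    {"translation": [-13, -205, 0], "rotation": [0, 0, 0], "claw": 33},
  ],
)

```text
clock: 21.35
tool_pos: [0.4519, 0.0981, 0.1103]
orientation: [-180.0, -0.1, -176.3]
force: [1.2, 0.9, -0.6]
opening: 0.043
gripper_force: 30.0
```

Call:
arm_command(
  steps=[
    {"translation": [-2.5, -41, 0], "rotation": [0, 0, 0], "claw": 33},
    {"translation": [-5, -82, 0], "rotation": [0, 0, 0], "claw": 33},
    {"translation": [-7.5, -123, 0], "rotation": [0, 0, 0], "claw": 33},
    {"translation": [-10, -164, 0], "rotation": [0, 0, 0], "claw": 33},
    {"translation": [-12.5, -197.4, 0], "rotation": [0, 0, 0], "claw": 33},
  ],
)

```text
clock: 21.85
tool_pos: [0.4771, -0.0983, 0.1102]
orientation: [180.0, -0.1, -176.3]
force: [0.0, -0.5, -0.8]
opening: 0.0431
gripper_force: 30.0
```

Call:
arm_command(
  steps=[
    {"translation": [0, 0, 0], "rotation": [0, 0, 0], "claw": 33},
    {"translation": [0, 0, 30], "rotation": [0, 0, 0], "claw": 33},
    {"translation": [0, 0, 60], "rotation": [0, 0, 0], "claw": 33},
    {"translation": [0, 0, 85], "rotation": [0, 0, 0], "claw": 33},
    {"translation": [0, 0, 85], "rotation": [0, 0, 0], "claw": 33},
  ],
)

```text
clock: 22.35
tool_pos: [0.4745, -0.0963, 0.0226]
orientation: [-180.0, -0.4, -176.3]
force: [-0.3, 0.0, -1.0]
opening: 0.0427
gripper_force: 30.0
```

Call:
arm_command(
  steps=[
    {"translation": [0, 0, 0], "rotation": [0, 0, 0], "claw": 33},
    {"translation": [0, 0, 0], "rotation": [0, 0, 0], "claw": 33},
  ],
)

```text
clock: 22.55
tool_pos: [0.4789, -0.096, 0.0271]
orientation: [-180.0, 0.1, -176.2]
force: [0.5, -0.4, -0.1]
opening: 0.0429
gripper_force: 30.0
```

Call:
arm_command(
  steps=[
    {"translation": [0, 0, 10], "rotation": [0, 0, 0], "claw": 33},
    {"translation": [0, 0, 18], "rotation": [0, 0, 0], "claw": 33},
    {"translation": [0, 0, 24], "rotation": [0, 0, 0], "claw": 33},
    {"translation": [0, 0, 27.5], "rotation": [0, 0, 0], "claw": 33},
    {"translation": [0, 0, 27.5], "rotation": [0, 0, 0], "claw": 33},
  ],
)

```text
clock: 23.05
tool_pos: [0.4778, -0.0964, -0.0014]
orientation: [-180.0, -0.0, -176.3]
force: [-1.6, 0.0, 5.4]
opening: 0.0431
gripper_force: 30.0
```

Call:
arm_command(
  steps=[
    {"translation": [0, 0, 0], "rotation": [0, 0, 0], "claw": 33},
    {"translation": [0, 0, 0], "rotation": [0, 0, 0], "claw": 33},
    {"translation": [0, 0, 0], "rotation": [0, 0, 0], "claw": 48},
    {"translation": [0, 0, 0], "rotation": [0, 0, 0], "claw": 66},
    {"translation": [0, 0, 0], "rotation": [0, 0, 0], "claw": 66},
  ],
)

```text
clock: 23.55
tool_pos: [0.478, -0.0963, -0.0017]
orientation: [180.0, 0.0, -176.3]
force: [0.7, 0.1, 0.1]
opening: 0.0585
gripper_force: 0.0
```

Call:
arm_command(
  steps=[
    {"translation": [0, 0, -15], "rotation": [0, 0, 0], "claw": 66},
    {"translation": [0, 0, -50], "rotation": [0, 0, 0], "claw": 75},
    {"translation": [0, 0, -100], "rotation": [0, 0, 0], "claw": 75},
    {"translation": [0, 0, -150], "rotation": [0, 0, 0], "claw": 75},
    {"translation": [0, 0, -200], "rotation": [0, 0, 0], "claw": 75},
  ],
)

```text
clock: 24.05
tool_pos: [0.4775, -0.0964, 0.2005]
orientation: [180.0, 0.0, -176.3]
force: [1.0, -0.1, 0.2]
opening: 0.0749
gripper_force: 0.0
```

Call:
arm_command(
  steps=[
    {"translation": [0, 45, 0], "rotation": [0, 0, 0], "claw": 75},
    {"translation": [0, 90, 0], "rotation": [0, 0, 0], "claw": 75},
    {"translation": [0, 130, 0], "rotation": [0, 0, 0], "claw": 75},
    {"translation": [0, 130, 0], "rotation": [0, 0, 0], "claw": 75},
    {"translation": [0, 130, 0], "rotation": [0, 0, 0], "claw": 75},
  ],
)

```text
clock: 24.55
tool_pos: [0.4693, 0.0342, 0.1984]
orientation: [-180.0, -0.0, -176.1]
force: [0.5, -0.2, 0.4]
opening: 0.0752
gripper_force: 0.0
```

```bash
python3 - <<'E'
from h import *
p,d=ctrl.snapshot("scene");w,e=ctrl.snapshot("side")
c=np.zeros((420,800,3),np.uint8);c[:,:400]=cv2.resize(p[100:260,250:402],(400,420));c[:,400:]=cv2.resize(w[140:266,180:300],(400,420))
cv2.imwrite("pics/c4.png",c[:,:,::-1])
T=[('A',.5783,-.104,.022,.03,.058),('B',.4778,-.0959,.022,.03,.058),('obj',.570,-.2048,.014,.02,.03),('lens',.4334,.188,.0215,.006,.02),('tall',.6962,.007,.026,.01,.06)]
from scipy.optimize import least_squares
for n,o,dd in(("scene",.0019,d),("side",-.001,e)):
    P=cloud(n,dd);P[...,2]-=o
    for nm,x,y,r,z0,z1 in T:
        h=np.hypot(P[...,0]-x,P[...,1]-y)<r+.012
        q=P[h&(P[...,2]>z0)&(P[...,2]<z1)]; 
        if len(q)<15: print(n,nm,len(q));continue
        f=least_squares(lambda c:np.hypot(q[:,0]-c[0],q[:,1]-c[1])-r,[x,y],loss='soft_l1',f_scale=.002)
        t=P[h&(P[...,2]<.13)][:,2]
        print(n,nm,len(q),f.x.round(4),'top',np.percentile(t,98).round(4),'res',np.abs(f.fun).mean().round(4))
    m=(abs(P[...,2]-.039)<.005)&(abs(P[...,0]-.469)<.05)&(abs(P[...,1]+.197)<.06)
    if m.sum()>20: print('carton',cv2.minAreaRect(P[m][:,:2].astype(np.float32)*1000),np.median(P[m][:,2]))
E
```

```text
scene A 133 [ 0.5775 -0.1056] top 0.0958 res 0.0007
scene B 145 [ 0.4769 -0.0978] top 0.0959 res 0.0007
scene obj 31 [ 0.5705 -0.206 ] top 0.0531 res 0.0011
scene lens 102 [0.4341 0.1871] top 0.0259 res 0.001
scene tall 211 [0.6966 0.0058] top 0.1134 res 0.0007
carton ((470.4804382324219, -197.55897521972656), (77.42225646972656, 51.03961181640625), 84.8864974975586) 0.039547288086792906
side A 148 [ 0.5777 -0.1031] top 0.0947 res 0.0009
side B 154 [ 0.4768 -0.095 ] top 0.0946 res 0.001
side obj 0
side lens 136 [0.4326 0.1891] top 0.0253 res 0.0009
side tall 370 [0.6959 0.0084] top 0.1117 res 0.0009
carton ((471.4904479980469, -195.38150024414062), (74.47120666503906, 48.328948974609375), 84.57794189453125) 0.03836435391443411
```

View pics/c4.png

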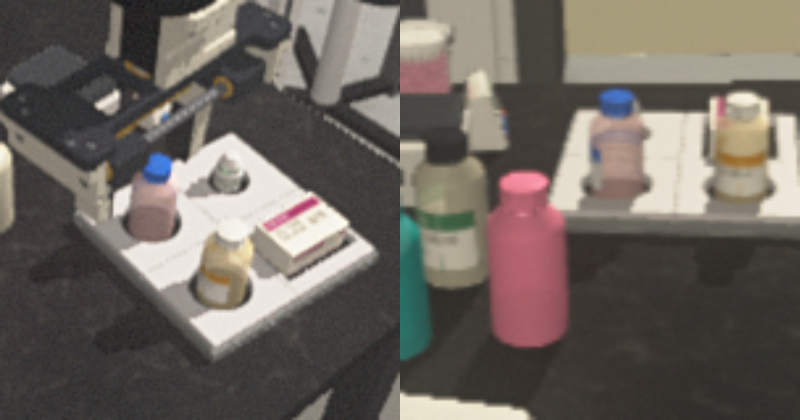

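All four items stand or lie in their wells at the expected heights and within about 2 mm of centre, and the tall bottle and lens have not moved. The gripper is clear of everything, so I'm handing in.

```bash
python3 -c "
from plant import ctrl
print(ctrl.close_job())"
```

```text
the job is handed in; nothing more can be done
None
```

The kit is packed and handed in: both short bottles, the objective and the carton measured about 2 mm from their well centres, at the heights they should have when seated. The tall bottle and squat lens were not touched; no verdict came back on hand-in.

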